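# Pin the gate of the stud jig

## Task

Swing the blue gate of the timber jig shut against its yellow stop, so that the eye at its end lies over the steel knuckle on the base. Then take the red-handled pin from the wooden rack, drop it through both eyes until its collar sits on the gate, and let go. Leave the shorter blue and yellow pins in the rack.

Things in the scene. Friction and masses are not known exactly. Their poses are not given: they have to be found in the camera images.
- red_pin: The right pin, 120 g, upright in one of three holes (which one varies) of a wooden rack. Origin at the shank's tip, z up to the handle. From the tip: steel shank 14 mm thick, 55 mm long, first 10 mm tapered to 6 mm; red collar 44 mm across from 55 to 61 mm; round red handle 24 mm across from 61 to 110 mm, gripped from above. In the rack the collar rests on its top, tip 10 mm above the table.
- blue_pin: A wrong pin in the rack: the same handle and collar in blue, but a shank of only 30 mm; origin at its tip, 35 mm above the table. To be left there. The rack is a fixed wooden block 270 x 70 x 65 mm with its three holes, one pin in each, 95 mm apart in one row along its length.
- yellow_pin: A wrong pin in the same rack: the same handle and collar in yellow, but a shank of only 20 mm; origin at its tip, 45 mm above the table. To be left there.
- knuckle (a point): Centre of the upper mouth of the fixed steel knuckle, 56 mm above the table: a tube 56 mm across, 28 mm vertical hole 36 mm deep, on the jig's light wooden base (120 x 330 x 20 mm, fixed). z is up, y points along the base to the gate's vertical pivot 200 mm away, x to the side where the gate opens. With the pin home its collar lies on the gate's eye and its tip 27 mm below this point.
- gate (a joint): Angle (rad) of the blue gate, a bar swinging level on the pivot. 0: shut against the yellow hard stop, the 28 mm hole of its eye (56 mm across, 60 to 84 mm above the table, 200 mm from the pivot) right over the knuckle. Grows as it opens, anticlockwise from above, towards the knuckle's +x. Friction of 1 to 2 N at the handle keeps it where it is left.
- gate_handle (a point): Centre of the top of the black round handle post on the gate, 135 mm above the table; 22 mm in diameter, rising 57 mm above the bar, 115 mm from the pivot on the line from the pivot to the gate's eye. It can be gripped from above or pushed.

How it is judged:
By the outcome, as a careful person would: the job done as asked, in the order asked, and still so for the second after the job is handed in, with the robot touching nothing.
It also fails if it takes over 56 s, if anything falls off the work surface, if the arm or the gripper's body presses on something with over 40 N, if the wrist force passes 120 N, or if a joint passes its speed limit or range.

## Robot

A 6-joint arm with a two-finger parallel gripper is mounted at the origin on the work surface. World frame = base frame: x ahead of the robot, y to its left, z up, the work surface at z = 0. Lengths are in m, angles in rad, forces in N, time in s.
With the tool pointing down it reaches from about 0.425 to 0.95 m from the base axis. Payload 3.5 kg.
Tool frame: the origin (TCP) lies at the very end of the fingers, on their centre line; the grasp point (between the pads) lies 19 mm behind it; z points along the fingers, y is the line along which they close (so a half turn about z gives the same grasp; the last joint's range is limited). The gripper opens to 85 mm and grips with 20 to 120 N. Pads are 22 mm wide; open, the fingers measure 114 mm over their backs; the gripper's body (76 mm by 85 mm) begins 54 mm behind the grasp point. The pads swing forward as they close: fully open they stand 13 mm farther back than shut.
Start: joints at [-1.428, 0.286, 1.577, -0, 1.279, -0.15], TCP at [0.195, -0.646, 0.193] pointing down, gripper open.
Joint ranges: [-2.77, 2.77], [-0.9, 2.22], [0.21, 2.48], [-1.53, 4.67], [0.24, 2.81], [-2.84, 2.84]. Speed limits (rad/s): [2.79, 2.79, 3.14, 3.14, 3.14, 3.14].

## Interface

Orientations are given as a unit quaternion [x, y, z, w].
In Python, from plant import ctrl gives the robot as it stands.
- The arm moves only by the shell command python3 inch.py [FORCE], which reads ROWS from standard input. ROWS is a JSON list of rows, 1 to 10 of them, each of 7 numbers: dx, dy, dz in units of 100 mm, then a rotation vector rx, ry, rz in units of 0.1 rad, then the opening from 0.0 (shut) to 1.0 (fully open); each row is the pose to reach, as a shift and turn from the pose commanded when the command began, along the tool's axes at that moment; what a row does not reach only later rows make up. A row lasts 1/8 s, in which the tool goes at most 0.0625 m and 0.188 rad, less where a joint would pass 70% of its speed; a pose out of reach is approached as far as the arm can. The fingers move at their own pace and stop on an object; FORCE is the grip in N (left out, the last holds). Time passes only in rows, so rows that do not move let the fingers close. It prints the time, the measured TCP pose, the force, the opening and the grip force at its end. Input that does not fit is refused with a message, and nothing moves.
- ctrl.get_state(): the state, without advancing time (a new reading comes with each control period).
- ctrl.read_camera(name): name is "scene" or "top"; returns a dict with "pixels" (420x560x3 uint8, red, green, blue), "camera_matrix" (3x3 intrinsics, pixels), "xyz" and "orientation" of the camera in the world. Camera axes: x right, y down, z forward; pixel columns grow to the right and rows downward; lengths in m; the calibration is good to about 2 mm. A picture is of the moment at which its call begins. There is no depth.
- ctrl.sign_off(): hands the job in; it is judged then, once.
The state is a dict: "time": time; "qpos": joint angles; "dq": joint speeds; "joint_efforts": joint torques, N m; "eef_pos": TCP position; "tcp_rot": TCP orientation; "contact_force": force on the tool from outside, world axes, zero at the start; "wrist_torque": the same for the moment, N m; "opening": opening from 0.0 (shut) to 1.0 (fully open); "finger_force": force on a finger pad.
Only numpy, scipy, OpenCV 4.12 (cv2) and the standard library are available. Lean on these libraries where they do the work, as an engineer would, in place of code of your own. Each camera call takes 0.05 s, during which the arm holds its last target. There are 200 camera calls.

## Working session

There is one attempt and no reset: what is moved stays moved. The work goes in short steps, Python scripts to look and compute and a shell command to move; the robot and the scene stay as the last step left them, time stands still between calls to the robot, and variables do not carry over. Pictures are saved under pics/ and viewed, at most 10 in all, crops included, and the job is handed in when it is done.

```bash
ls; mkdir -p pics
python3 - <<'E'
from plant import ctrl
import cv2
for n in("scene","top"):
    c=ctrl.read_camera(n);cv2.imwrite(f"pics/{n}0.png",c["pixels"][:,:,::-1]);print(n,c["camera_matrix"],c["xyz"],c["orientation"])
print(ctrl.get_state())
E
```

```text
inch.py
pics
plant.py
scene [[541.09219806   0.         293.94359804]
 [  0.         541.09219806 213.48675995]
 [  0.           0.           1.        ]] [1.00751696 0.56103269 1.04769377] [ 0.35781497  0.87936298 -0.29321329 -0.11276155]
top [[492.91186573   0.         279.27273917]
 [  0.         492.91186573 201.51344355]
 [  0.           0.           1.        ]] [0.47160653 0.04417664 1.25405984] [-0.70166965  0.71168999 -0.0225925   0.02542923]
{'time': 0.1, 'qpos': array([-1.42795176e+00,  2.87139184e-01,  1.57804780e+00, -2.23525932e-05,
        1.27860142e+00, -1.49995515e-01]), 'dq': array([-0.00152902, -0.00233227, -0.00323072, -0.00170966, -0.00092912,
       -0.00105549]), 'joint_efforts': array([ 6.77075568e-04, -4.07297766e+01, -2.93697864e+01, -1.49253265e-04,
        3.42639127e-03,  1.04502962e-05]), 'eef_pos': array([ 0.19478042, -0.64556913,  0.19133487]), 'tcp_rot': array([ 9.89298655e-01,  1.45900531e-01, -6.77353782e-06, -1.09791048e-03]), 'contact_force': array([ 0.11361455,  0.20147189, -0.60992938]), 'wrist_torque': array([ 0.00355628,  0.00743106, -0.05733596]), 'finger_force': 0.0, 'opening': 0.9987092982869347}
```

View pics/scene0.png

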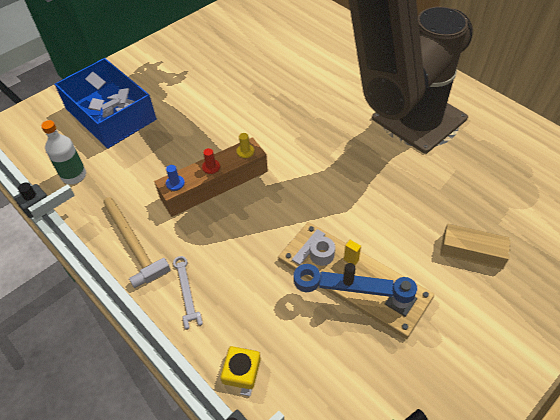

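View pics/top0.png

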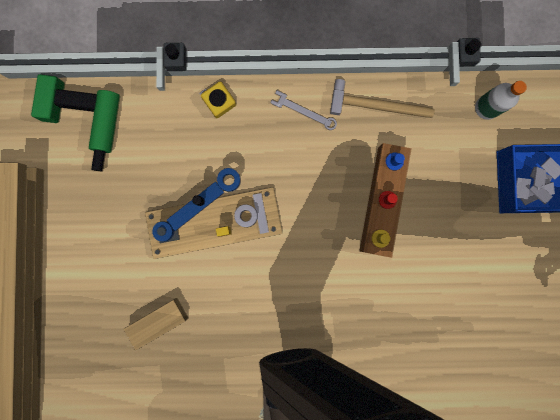

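The red pin is in the middle hole: scene (209,155), top (390,199). In the top view the gate stands open, with its eye at (229,180), post at (198,200), pivot at (162,231) and the knuckle at (246,215). I'll enlarge both views.

Run:
```python
import cv2,numpy as np
t=cv2.imread("pics/top0.png");s=cv2.imread("pics/scene0.png")
z=lambda im,x,y,w,h,k:cv2.resize(im[y:y+h,x:x+w],None,fx=k,fy=k,interpolation=cv2.INTER_CUBIC)
a=np.hstack([z(t,140,155,150,110,4),z(t,365,150,50,110,4)])
cv2.imwrite("pics/tc.png",a)
b=np.hstack([z(s,270,220,150,120,4),z(s,182,120,50,120,4)])
cv2.imwrite("pics/sc.png",b)
```

```text
(no output)
```

View pics/tc.png

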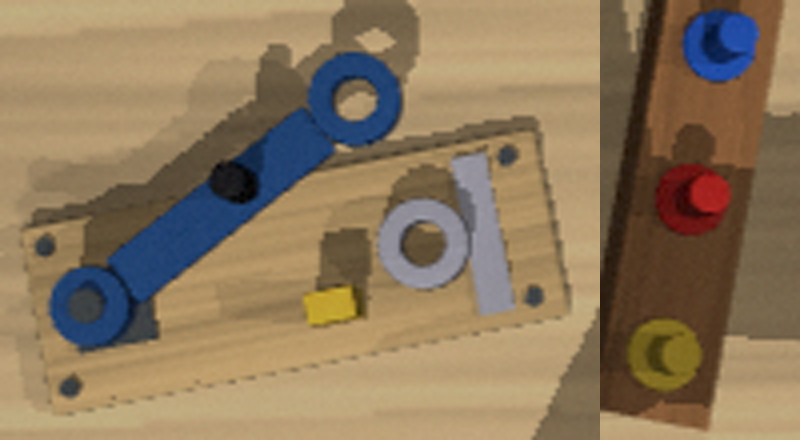

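View pics/sc.png

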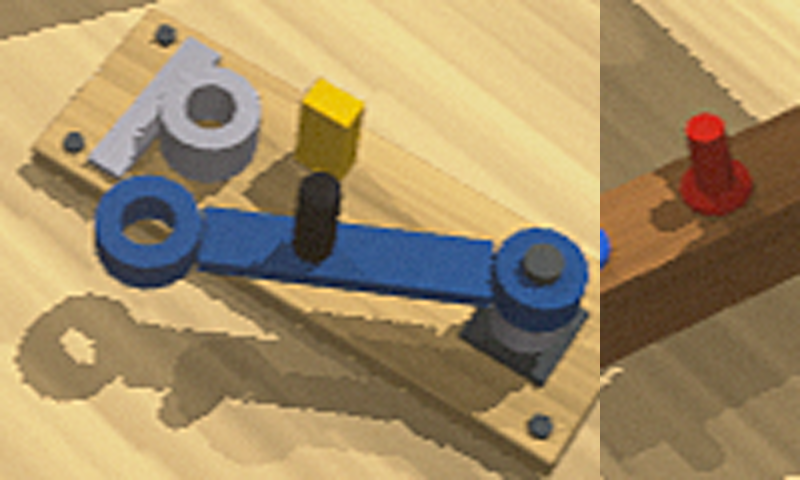

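The crops show the following (crop pixels, 4x).
- **Top:** knuckle (423,243), eye (355,99), pivot (90,307), post top (231,180), red handle top (711,194), collar (692,199).
- **Scene:** knuckle (210,109), eye (148,220), pivot (541,268), post top (321,186), red top (706,127), collar (716,186).

```bash
cat > h.py <<'E'
from plant import ctrl
import numpy as np
from scipy.spatial.transform import Rotation as R
def ray(c,uv):
    d=R.from_quat(c["orientation"]).apply(np.linalg.solve(c["camera_matrix"],[*uv,1]));return np.array(c["xyz"]),d
def at_z(c,uv,z):
    o,d=ray(c,uv);return o+d*(z-o[2])/d[2]
def tri(c1,p1,c2,p2):
    (a,u),(b,v)=ray(c1,p1),ray(c2,p2)
    s,t=np.linalg.lstsq(np.c_[u,-v],b-a,rcond=None)[0]
    return (a+s*u+b+t*v)/2,np.linalg.norm(a+s*u-b-t*v)
def to_tool(p,yaw_q=None):
    s=ctrl.get_state();return R.from_quat(s["tcp_rot"]).inv().apply(np.array(p)-s["eef_pos"])
E
python3 - <<'E'
from h import *
t=ctrl.read_camera("top");s=ctrl.read_camera("scene")
o=lambda u,x,y,x0=0:((u[0]-x0+.5)/4-.5+x,(u[1]+.5)/4-.5+y)
P={}
for n,a,b in[("knuckle",(423,243),(210,109)),("eye",(355,99),(148,220)),("pivot",(90,307),(541,268)),("post",(231,180),(321,186))]:
    P[n],e=tri(t,o(a,140,155),s,o(b,270,220));print(n,P[n].round(4),e.round(4))
for n,a,b in[("redtop",(711,194),(706,127)),("collar",(692,199),(716,186)),]:
    P[n],e=tri(t,o(a,365,150,600),s,o(b,182,120,600));print(n,P[n].round(4),e.round(4))
d=P["knuckle"]-P["pivot"];d2=P["eye"]-P["pivot"];d3=P["post"]-P["pivot"]
for v in(d,d2,d3):print(np.linalg.norm(v[:2]),np.degrees(np.arctan2(v[1],v[0])))
st=ctrl.get_state();print(st["eef_pos"],R.from_quat(st["tcp_rot"]).as_matrix().round(3))
print(np.hypot(*P["knuckle"][:2]),np.hypot(*P["redtop"][:2]))
E
```

```text
knuckle [0.521  0.1312 0.0535] 0.0009
eye [0.6065 0.1688 0.0827] 0.0011
pivot [0.4847 0.327  0.0825] 0.0012
post [0.5546 0.235  0.1344] 0.0007
redtop [ 0.553  -0.2126  0.1202] 0.0003
collar [ 0.5539 -0.2128  0.0689] 0.0006
0.19919928002029136 -79.49750327676644
0.19966966667441727 -52.40103395644607
0.11561208483404338 -52.78517533503851
[ 0.19482038 -0.64579029  0.19173253] [[ 0.957  0.289 -0.   ]
 [ 0.289 -0.957  0.001]
 [ 0.    -0.001 -1.   ]]
0.5372206468543522 0.5924326871206362
```
Great. Gate angle 27°=0.472 rad. Post shut: pivot + 0.115*(cos-79.5, sin) = (0.5057,0.214).

Every point matches the text to within 3 mm: heights 0.0535, 0.083, 0.134, 0.12 m and radii 199, 200, 116 mm. The gate is open about 27°. My plan is to push the post along tool −x with the fingers shut, so I'll travel there first.

Units first: shifts go in units of 100 mm and turns go in units of 0.1 rad. So 0.464 m is 4.64, -0.274 m is -2.74.

```bash
echo '[[0.3, -0.18, 0, 0, 0, 0, 0], [0.8, -0.47, 0, 0, 0, 0, 0], [1.35, -0.8, 0, 0, 0, 0, 0], [1.9, -1.12, 0, 0, 0, 0, 0], [2.45, -1.45, 0, 0, 0, 0, 0], [3, -1.77, 0, 0, 0, 0, 0], [3.55, -2.1, 0, 0, 0, 0, 0], [4.05, -2.39, 0, 0, 0, 0, 0], [4.45, -2.63, 0, 0, 0, 0, 0], [4.64, -2.74, 0, 0, 0, 0, 0]]' | python3 inch.py 40
```

Run:
```python
from h import *
print(to_tool([0.595,0.247,0.19]))
```

```text
time: 1.45
eef_pos: [0.5612, -0.2477, 0.1924]
tcp_rot: [0.989, 0.147, -0.0, -0.0]
contact_force: [-0.2, -0.3, 0.6]
opening: -0.002
finger_force: 0.0
[ 0.17647427 -0.46342897  0.00251806]
```

Converted, -0.463 m is -4.63, -0.437 m is -4.37.

```bash
echo '[[0.1, -0.27, 0, 0, 0, 0, 0], [0.28, -0.75, 0, 0, 0, 0, 0], [0.48, -1.27, 0, 0, 0, 0, 0], [0.69, -1.8, 0, 0, 0, 0, 0], [0.9, -2.35, 0, 0, 0, 0, 0], [1.1, -2.9, 0, 0, 0, 0, 0], [1.31, -3.45, 0, 0, 0, 0, 0], [1.5, -3.95, 0, 0, 0, 0, 0], [1.66, -4.37, 0, 0, 0, 0, 0], [1.76, -4.63, 0, 0, 0, 0, 0]]' | python3 inch.py
python3 - <<'E'
from h import *
print(to_tool([0.595,0.247,0.1]),to_tool([0.5268,0.2204,0.1]))
E
```

```text
time: 2.7
eef_pos: [0.5948, 0.2454, 0.1923]
tcp_rot: [0.989, 0.146, -0.0, 0.0]
contact_force: [0.4, -0.1, 0.7]
opening: -0.001
finger_force: 0.0
[ 0.00065982 -0.00150322  0.09231871] [-0.07231988  0.00422062  0.0923534 ]
```

Converted, 0.092 m is 0.92, 0.065 m is 0.65.

```bash
echo '[[0, 0, 0.3, 0, 0, 0, 0], [0, 0, 0.65, 0, 0, 0, 0], [0, 0, 0.9, 0, 0, 0, 0], [0, 0, 0.92, 0, 0, 0, 0], [-0.1, 0, 0.92, 0, 0, 0, 0], [-0.2, 0, 0.92, 0, 0, 0, 0], [-0.3, 0.01, 0.92, 0, 0, 0, 0], [-0.4, 0.02, 0.92, 0, 0, 0, 0], [-0.5, 0.03, 0.92, 0, 0, 0, 0], [-0.6, 0.03, 0.92, 0, 0, 0, 0]]' | python3 inch.py
```

```text
time: 3.95
eef_pos: [0.5377, 0.2237, 0.1007]
tcp_rot: [0.989, 0.146, 0.0, 0.0]
contact_force: [0.0, 0.3, -0.1]
opening: -0.001
finger_force: 0.0
```

Converted, -0.011 m is -0.11, -0.008 m is -0.08.

```bash
echo '[[-0.04, 0, 0, 0, 0, 0, 0], [-0.08, 0.01, 0, 0, 0, 0, 0], [-0.11, 0.01, 0, 0, 0, 0, 0], [-0.11, 0.01, 0, 0, 0, 0, 0]]' | python3 inch.py
```

```text
time: 4.45
eef_pos: [0.528, 0.2198, 0.1006]
tcp_rot: [0.989, 0.146, -0.0, -0.0]
contact_force: [0.5, 0.0, -0.8]
opening: -0.003
finger_force: 0.0
```

```bash
echo '[[-0.02, 0, 0, 0, 0, 0, 0], [-0.04, 0, 0, 0, 0, 0, 0], [-0.04, 0, 0, 0, 0, 0, 0]]' | python3 inch.py
python3 - <<'E'
from h import *
import cv2
t=ctrl.read_camera("top")["pixels"];s=ctrl.read_camera("scene")["pixels"]
z=lambda im,x,y,w,h,k:cv2.resize(im[y:y+h,x:x+w],None,fx=k,fy=k,interpolation=cv2.INTER_CUBIC)[:,:,::-1]
cv2.imwrite("pics/g1.png",np.hstack([z(t,140,145,133,150,3),z(s,270,190,133,150,3)]))
E
```

```text
time: 4.82
eef_pos: [0.5241, 0.2186, 0.1006]
tcp_rot: [0.989, 0.146, -0.0, 0.0]
contact_force: [-0.7, 0.8, 0.4]
opening: 0.002
finger_force: 0.0
```

View pics/g1.png

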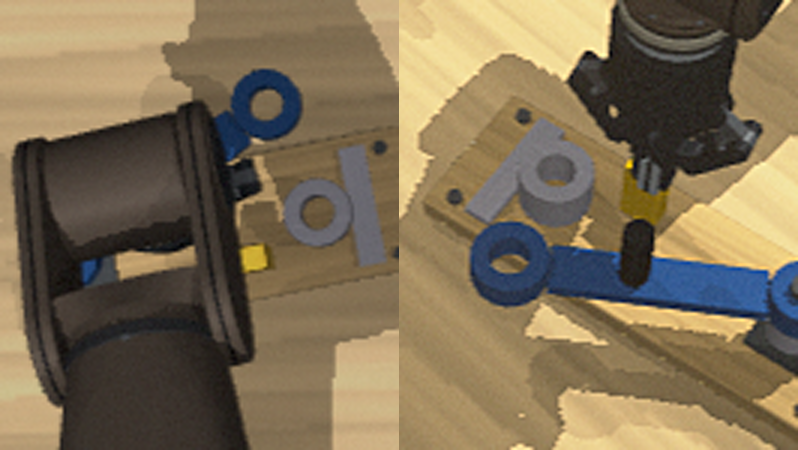

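The gate has not moved: its eye is still at top (229,180). The fingers are now on the far side of the post, so I'll compare where the fingertips really are with the reported TCP.

Run:
```python
from h import *
import cv2
st=ctrl.get_state();s=ctrl.read_camera("scene");t=ctrl.read_camera("top")
print(st)
def proj(c,p):
    q=c["camera_matrix"]@R.from_quat(c["orientation"]).inv().apply(np.array(p)-c["xyz"]);return q[:2]/q[2]
im=s["pixels"][:,:,::-1].copy()
z=cv2.resize(im[190:310,270:430],None,fx=5,fy=5,interpolation=cv2.INTER_CUBIC)
for p,col in[(st["eef_pos"],(0,255,0)),((0.5546,.235,.135),(255,0,255)),((0.5546,.235,.1),(255,255,0)),(st["eef_pos"]+[0,0,.05],(0,255,0))]:
    u=proj(s,p);print(u);cv2.circle(z,(int((u[0]-270)*5),int((u[1]-190)*5)),4,col,-1)
cv2.imwrite("pics/g2.png",z)
```

```text
{'time': 4.925, 'qpos': array([ 2.16546176e-01,  1.46932103e-01,  1.91845613e+00, -1.46930730e-05,
        1.07610276e+00,  1.49453225e+00]), 'dq': array([ 0.00066128,  0.00080495, -0.00171071, -0.00187085, -0.00060161,
        0.0008059 ]), 'joint_efforts': array([ 6.58150791e-03, -3.25534344e+01, -2.66464591e+01,  1.28936454e-04,
        2.61282978e-03, -3.96370740e-05]), 'eef_pos': array([0.5242674 , 0.21864558, 0.10064527]), 'tcp_rot': array([9.89301389e-01, 1.45886118e-01, 5.11590923e-05, 2.88765824e-06]), 'contact_force': array([-0.63348725,  0.06951624,  0.09573317]), 'wrist_torque': array([ 0.02300716,  0.02429619, -0.03845655]), 'finger_force': 0.0, 'opening': -0.0030904874011157715}
[352.64548316 260.83397683]
[349.72849137 265.97669923]
[348.487812   275.00791751]
[354.56284787 247.48266394]
```

View pics/g2.png

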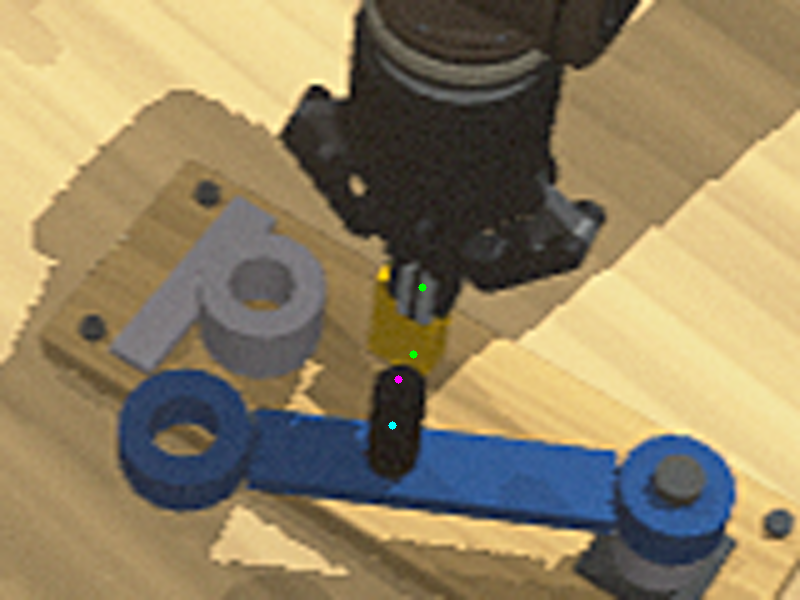

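At z=0.10 the fingertip appears at scene (354,254), about 6.6 px from where the reported TCP projects, and it passed the post without touching it. The cameras and the robot disagree by 2–4 cm, so I'll go to bare table and touch it to find the true offset.

```bash
echo '[[0, 0, -0.3, 0, 0, 0, 0], [0, 0, -0.7, 0, 0, 0, 0], [0, 0.2, -0.9, 0, 0, 0, 0], [-0.1, 0.6, -0.9, 0, 0, 0, 0], [-0.2, 1.1, -0.9, 0, 0, 0, 0], [-0.3, 1.6, -0.9, 0, 0, 0, 0], [-0.38, 2.1, -0.9, 0, 0, 0, 0], [-0.44, 2.5, -0.8, 0, 0, 0, 0], [-0.46, 2.75, -0.5, 0, 0, 0, 0], [-0.46, 2.77, -0.2, 0, 0, 0, 0]]' | python3 inch.py
echo '[[0, 0, 0.3, 0, 0, 0, 0], [0, 0, 0.55, 0, 0, 0, 0], [0, 0, 0.7, 0, 0, 0, 0], [0, 0, 0.8, 0, 0, 0, 0], [0, 0, 0.85, 0, 0, 0, 0], [0, 0, 0.9, 0, 0, 0, 0], [0, 0, 0.9, 0, 0, 0, 0]]' | python3 inch.py
python3 - <<'E'
from h import *
import cv2
st=ctrl.get_state();s=ctrl.read_camera("scene");t=ctrl.read_camera("top")
def proj(c,p):
    q=c["camera_matrix"]@R.from_quat(c["orientation"]).inv().apply(np.array(p)-c["xyz"]);return q[:2]/q[2]
print("origin",proj(s,[0,0,0]))
us=proj(s,st["eef_pos"]);ut=proj(t,st["eef_pos"]);print(us,ut)
x0,y0=int(us[0])-50,int(us[1])-75;a,b=int(ut[0])-50,int(ut[1])-75;print(x0,y0,a,b)
A=cv2.resize(s["pixels"][y0:y0+150,x0:x0+100],None,fx=4,fy=4,interpolation=3)
B=cv2.resize(t["pixels"][b:b+150,a:a+100],None,fx=4,fy=4,interpolation=3)
cv2.circle(A,(202,302),3,(0,255,0),-1);cv2.circle(B,(202,302),3,(0,255,0),-1)
cv2.imwrite("pics/touch.png",np.hstack([A,B])[:,:,::-1])
E
```

```text
time: 6.28
eef_pos: [0.5601, -0.0632, 0.1196]
tcp_rot: [0.99, 0.144, 0.0, 0.0]
contact_force: [-0.9, 0.6, -1.3]
opening: -0.001
finger_force: 0.0
time: 7.15
eef_pos: [0.5603, -0.0598, 0.0308]
tcp_rot: [0.989, 0.146, 0.0, 0.0]
contact_force: [-0.3, 0.3, -0.1]
opening: 0.002
finger_force: 0.0
origin [419.00940984 118.19491237]
[251.83685726 213.255465  ] [322.79440553 198.70820031]
201 138 272 123
```

View pics/touch.png

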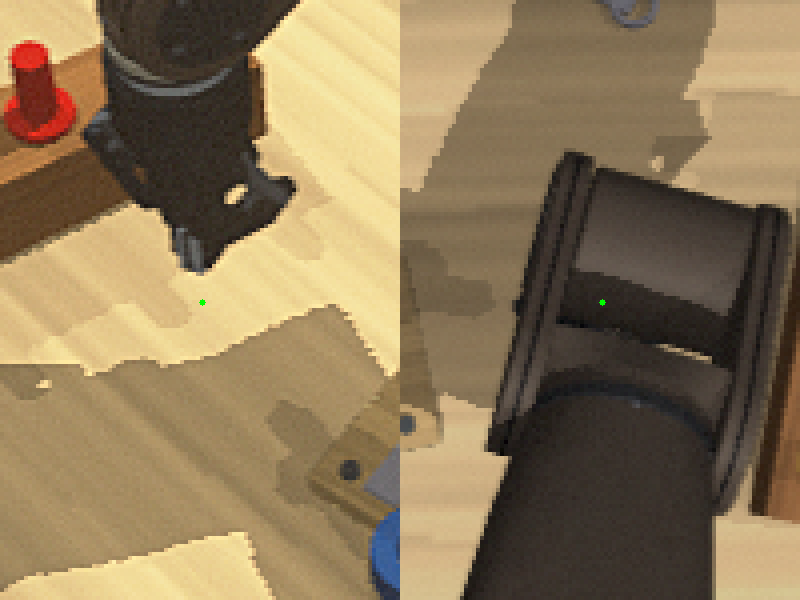

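The tip shows at scene (250,206), about 7.5 px above the predicted (252,213), which is the same offset as before. Now I'll touch the table.

```bash
echo '[[0, 0, 0.05, 0, 0, 0, 0], [0, 0, 0.1, 0, 0, 0, 0], [0, 0, 0.15, 0, 0, 0, 0], [0, 0, 0.18, 0, 0, 0, 0], [0, 0, 0.21, 0, 0, 0, 0], [0, 0, 0.23, 0, 0, 0, 0], [0, 0, 0.23, 0, 0, 0, 0]]' | python3 inch.py
```

```text
time: 8.12
eef_pos: [0.56, -0.0598, 0.0074]
tcp_rot: [0.989, 0.146, -0.0, -0.0]
contact_force: [0.2, 0.2, 0.9]
opening: 0.0
finger_force: 0.0
```

```bash
echo '[[0, 0, 0.02, 0, 0, 0, 0], [0, 0, 0.04, 0, 0, 0, 0], [0, 0, 0.04, 0, 0, 0, 0]]' | python3 inch.py
```

```text
time: 8.5
eef_pos: [0.56, -0.0598, 0.0034]
tcp_rot: [0.989, 0.146, -0.0, -0.0]
contact_force: [-0.6, 0.2, -0.4]
opening: 0.004
finger_force: 0.0
```

Converted, 0.002 m is 0.02, 0.001 m is 0.01.

```bash
echo '[[0, 0, 0.01, 0, 0, 0, 0], [0, 0, 0.02, 0, 0, 0, 0], [0, 0, 0.02, 0, 0, 0, 0]]' | python3 inch.py
```

```text
time: 8.88
eef_pos: [0.5601, -0.0598, 0.0015]
tcp_rot: [0.989, 0.146, -0.0, -0.0]
contact_force: [0.1, 0.6, -0.5]
opening: 0.0
finger_force: 0.0
```

```bash
echo '[[0, 0, 0.02, 0, 0, 0, 0], [0, 0, 0.04, 0, 0, 0, 0], [0, 0, 0.04, 0, 0, 0, 0]]' | python3 inch.py
```

```text
time: 9.25
eef_pos: [0.5599, -0.0598, -0.0027]
tcp_rot: [0.989, 0.146, -0.0, -0.0]
contact_force: [-0.6, 0.6, 0.0]
opening: -0.004
finger_force: 0.0
```

Run:
```python
from h import *
import cv2
st=ctrl.get_state();s=ctrl.read_camera("scene");print(st["eef_pos"],st["contact_force"])
A=cv2.resize(s["pixels"][160:260,200:300],None,fx=6,fy=6,interpolation=3)
cv2.imwrite("pics/touch2.png",A[:,:,::-1])
```

```text
[ 0.55990014 -0.05980156 -0.00268361] [-0.60091735  0.5896612   0.04187351]
```

View pics/touch2.png

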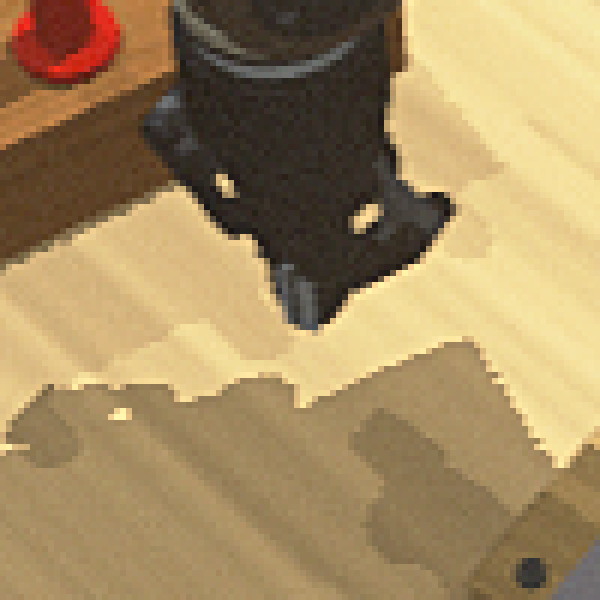

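The tip at scene (251,214.5) is still clear of the table, although the reported z is −0.003. The real tip is therefore a few cm higher than reported, so I'll keep going down under guard.

```bash
echo '[[0, 0, 0.03, 0, 0, 0, 0], [0, 0, 0.06, 0, 0, 0, 0], [0, 0, 0.09, 0, 0, 0, 0], [0, 0, 0.12, 0, 0, 0, 0], [0, 0, 0.14, 0, 0, 0, 0], [0, 0, 0.14, 0, 0, 0, 0]]' | python3 inch.py
```

```text
time: 10.05
eef_pos: [0.5599, -0.0598, -0.0166]
tcp_rot: [0.989, 0.146, -0.0, -0.0]
contact_force: [0.2, 0.3, 0.7]
opening: -0.002
finger_force: 0.0
```

```bash
echo '[[0, 0, 0.02, 0, 0, 0, 0], [0, 0, 0.04, 0, 0, 0, 0], [0, 0, 0.04, 0, 0, 0, 0]]' | python3 inch.py
```

```text
time: 10.42
eef_pos: [0.56, -0.0598, -0.0206]
tcp_rot: [0.989, 0.146, -0.0, -0.0]
contact_force: [-0.9, 0.3, 0.6]
opening: -0.003
finger_force: 0.0
```

```bash
echo '[[0, 0, 0.01, 0, 0, 0, 0], [0, 0, 0.02, 0, 0, 0, 0], [0, 0, 0.02, 0, 0, 0, 0]]' | python3 inch.py
```

```text
time: 10.8
eef_pos: [0.5601, -0.0598, -0.0225]
tcp_rot: [0.989, 0.146, -0.0, -0.0]
contact_force: [0.2, -0.6, 0.5]
opening: -0.0
finger_force: 0.0
```

Converted, 0.002 m is 0.02, 0.001 m is 0.01.

```bash
echo '[[0, 0, 0.01, 0, 0, 0, 0], [0, 0, 0.02, 0, 0, 0, 0], [0, 0, 0.02, 0, 0, 0, 0]]' | python3 inch.py
```

```text
time: 11.18
eef_pos: [0.56, -0.0598, -0.0245]
tcp_rot: [0.989, 0.146, -0.0, -0.0]
contact_force: [0.5, 0.4, -0.0]
opening: 0.003
finger_force: 0.0
```

Converted, 0.002 m is 0.02, 0.001 m is 0.01.

```bash
echo '[[0, 0, 0.01, 0, 0, 0, 0], [0, 0, 0.02, 0, 0, 0, 0], [0, 0, 0.02, 0, 0, 0, 0]]' | python3 inch.py
```

```text
time: 11.55
eef_pos: [0.56, -0.0598, -0.0265]
tcp_rot: [0.989, 0.146, -0.0, -0.0]
contact_force: [-0.7, 1.0, -0.7]
opening: 0.0
finger_force: 0.0
```

```bash
echo '[[0, 0, 0.01, 0, 0, 0, 0], [0, 0, 0.02, 0, 0, 0, 0], [0, 0, 0.02, 0, 0, 0, 0]]' | python3 inch.py
```

```text
time: 11.92
eef_pos: [0.56, -0.0599, -0.0285]
tcp_rot: [0.989, 0.146, -0.0, -0.0]
contact_force: [0.0, 0.6, 0.5]
opening: 0.001
finger_force: 0.0
```

Converted, 0.002 m is 0.02, 0.001 m is 0.01.

```bash
echo '[[0, 0, 0.01, 0, 0, 0, 0], [0, 0, 0.02, 0, 0, 0, 0], [0, 0, 0.02, 0, 0, 0, 0]]' | python3 inch.py
```

```text
time: 12.3
eef_pos: [0.56, -0.0598, -0.0305]
tcp_rot: [0.989, 0.146, -0.0, -0.0]
contact_force: [-0.6, -0.3, -0.3]
opening: 0.0
finger_force: 0.0
```

Converted, 0.002 m is 0.02, 0.001 m is 0.01.

```bash
echo '[[0, 0, 0.01, 0, 0, 0, 0], [0, 0, 0.02, 0, 0, 0, 0], [0, 0, 0.02, 0, 0, 0, 0]]' | python3 inch.py
```

```text
time: 12.68
eef_pos: [0.56, -0.0598, -0.0325]
tcp_rot: [0.989, 0.146, -0.0, -0.0]
contact_force: [0.7, -0.3, 0.4]
opening: 0.001
finger_force: 0.0
```

```bash
echo '[[0, 0, 0.01, 0, 0, 0, 0], [0, 0, 0.02, 0, 0, 0, 0], [0, 0, 0.02, 0, 0, 0, 0]]' | python3 inch.py
```

```text
time: 13.05
eef_pos: [0.56, -0.0598, -0.0345]
tcp_rot: [0.989, 0.146, -0.0, -0.0]
contact_force: [0.5, 0.1, 0.4]
opening: 0.001
finger_force: 0.0
```

Converted, 0.002 m is 0.02, 0.001 m is 0.01.

```bash
echo '[[0, 0, 0.01, 0, 0, 0, 0], [0, 0, 0.02, 0, 0, 0, 0], [0, 0, 0.02, 0, 0, 0, 0]]' | python3 inch.py
```

```text
time: 13.42
eef_pos: [0.5601, -0.0598, -0.0365]
tcp_rot: [0.989, 0.146, -0.0, -0.0]
contact_force: [-0.2, 0.4, -0.1]
opening: -0.003
finger_force: 0.0
```

Converted, 0.002 m is 0.02, 0.001 m is 0.01.

```bash
echo '[[0, 0, 0.01, 0, 0, 0, 0], [0, 0, 0.02, 0, 0, 0, 0], [0, 0, 0.02, 0, 0, 0, 0]]' | python3 inch.py
```

```text
time: 13.8
eef_pos: [0.5601, -0.0598, -0.0385]
tcp_rot: [0.989, 0.146, -0.0, -0.0]
contact_force: [-0.8, -0.3, 1.0]
opening: -0.003
finger_force: 0.0
```

Run:
```python
from h import *
import cv2
st=ctrl.get_state();s=ctrl.read_camera("scene");p=s["pixels"].astype(int)
for y in range(205,240):
    r=p[y,225:275].max(1)<105
    xs=np.where(r)[0]+225
    print(y,xs.min() if len(xs) else 0,xs.max() if len(xs) else 0,len(xs),end="; ")
for uv in[(251,223),(252,224)]:
  for z in(0,.01,.02):print(z,at_z(s,uv,z))
print(st["eef_pos"],st["contact_force"])
```

```text
205 236 274 34; 206 237 274 33; 207 238 273 33; 208 239 273 35; 209 244 272 29; 210 244 271 28; 211 245 271 27; 212 245 270 26; 213 246 268 21; 214 246 266 21; 215 247 265 19; 216 247 262 15; 217 247 259 12; 218 247 258 11; 219 248 257 10; 220 249 257 9; 221 249 256 8; 222 249 255 7; 223 251 253 3; 224 0 0 0; 225 0 0 0; 226 0 0 0; 227 0 0 0; 228 0 0 0; 229 0 0 0; 230 0 0 0; 231 0 0 0; 232 0 0 0; 233 0 0 0; 234 0 0 0; 235 0 0 0; 236 0 0 0; 237 0 0 0; 238 0 0 0; 239 0 0 0; 0 [ 0.56735352 -0.05830394  0.        ]
0.01 [ 0.57155478 -0.05239251  0.01      ]
0.02 [ 0.57575604 -0.04648108  0.02      ]
0 [ 0.56759172 -0.05443111  0.        ]
0.01 [ 0.57179071 -0.04855665  0.01      ]
0.02 [ 0.5759897  -0.04268218  0.02      ]
[ 0.56005517 -0.0598137  -0.0384956 ] [-0.77496562 -0.3263025   0.96928364]
```

Converted, 0.002 m is 0.02, 0.001 m is 0.01.

```bash
echo '[[0, 0, 0.01, 0, 0, 0, 0], [0, 0, 0.02, 0, 0, 0, 0], [0, 0, 0.02, 0, 0, 0, 0]]' | python3 inch.py
```

```text
time: 14.22
eef_pos: [0.5602, -0.0599, -0.0386]
tcp_rot: [0.989, 0.146, -0.001, -0.0]
contact_force: [-4.2, 1.1, 9.7]
opening: -0.0
finger_force: 5.2
```

```bash
echo '[[0, 0, 0.01, 0, 0, 0, 0], [0, 0, 0.02, 0, 0, 0, 0], [0, 0, 0.02, 0, 0, 0, 0]]' | python3 inch.py
```

```text
time: 14.6
eef_pos: [0.5602, -0.0599, -0.0387]
tcp_rot: [0.989, 0.146, -0.001, -0.0]
contact_force: [-9.6, 1.8, 23.0]
opening: 0.005
finger_force: 10.9
```

The table contact is clear: the reported z of −0.0386 is the true 0, so true z = reported + 0.0386. In the image the horizontal position agrees to about a centimetre. I'll redo the push at a true z of 0.10, which is 0.0614 reported.

Converted, -0.284 m is -2.84, -0.247 m is -2.47.

```bash
echo '[[0, 0, -0.4, 0, 0, 0, 0], [0, 0, -0.9, 0, 0, 0, 0], [0.1, -0.2, -1.4, 0, 0, 0, 0], [0.25, -0.6, -1.8, 0, 0, 0, 0], [0.45, -1.05, -1.9, 0, 0, 0, 0], [0.67, -1.55, -1.9, 0, 0, 0, 0], [0.88, -2.05, -1.9, 0, 0, 0, 0], [1.06, -2.47, -1.9, 0, 0, 0, 0], [1.18, -2.75, -1.9, 0, 0, 0, 0], [1.22, -2.84, -1.9, 0, 0, 0, 0]]' | python3 inch.py
echo '[[0, 0, 0.2, 0, 0, 0, 0], [0, 0, 0.5, 0, 0, 0, 0], [0, 0, 0.75, 0, 0, 0, 0], [0, 0, 0.86, 0, 0, 0, 0], [0, 0, 0.86, 0, 0, 0, 0], [-0.05, 0, 0.86, 0, 0, 0, 0], [-0.1, 0, 0.86, 0, 0, 0, 0]]' | python3 inch.py
```

```text
time: 15.85
eef_pos: [0.5947, 0.2488, 0.1473]
tcp_rot: [0.989, 0.147, -0.0, 0.0]
contact_force: [-0.3, -0.9, -0.6]
opening: 0.007
finger_force: 0.0
time: 16.73
eef_pos: [0.5859, 0.2444, 0.063]
tcp_rot: [0.989, 0.146, 0.001, -0.0]
contact_force: [0.8, 0.5, -0.1]
opening: -0.002
finger_force: 0.0
```

Converted, -0.04 m is -0.4, -0.035 m is -0.35.

```bash
echo '[[-0.05, 0, 0, 0, 0, 0, 0], [-0.1, 0.01, 0, 0, 0, 0, 0], [-0.15, 0.01, 0, 0, 0, 0, 0], [-0.2, 0.01, 0, 0, 0, 0, 0], [-0.25, 0.02, 0, 0, 0, 0, 0], [-0.3, 0.02, 0, 0, 0, 0, 0], [-0.35, 0.03, 0, 0, 0, 0, 0], [-0.4, 0.03, 0, 0, 0, 0, 0]]' | python3 inch.py
```

```text
time: 17.73
eef_pos: [0.5476, 0.2298, 0.0616]
tcp_rot: [0.989, 0.146, -0.0, -0.0]
contact_force: [2.6, -0.7, -0.0]
opening: -0.002
finger_force: 0.9
```

Converted, -0.016 m is -0.16, -0.012 m is -0.12.

```bash
echo '[[-0.04, 0, 0, 0, 0, 0, 0], [-0.08, 0.01, 0, 0, 0, 0, 0], [-0.12, 0.01, 0, 0, 0, 0, 0], [-0.16, 0.02, 0, 0, 0, 0, 0], [-0.16, 0.02, 0, 0, 0, 0, 0]]' | python3 inch.py
```

```text
time: 18.35
eef_pos: [0.5323, 0.2232, 0.0613]
tcp_rot: [0.989, 0.146, -0.001, 0.0]
contact_force: [0.4, -0.6, -0.5]
opening: 0.001
finger_force: 0.0
```

Contact this time, at about 2.6 N. The stop should be reached near x = 0.527, so I'll press on in small steps.

Converted, -0.005 m is -0.05, -0.002 m is -0.02.

```bash
echo '[[-0.02, 0, 0, 0, 0, 0, 0], [-0.05, 0, 0, 0, 0, 0, 0], [-0.05, 0, 0, 0, 0, 0, 0]]' | python3 inch.py
```

```text
time: 18.73
eef_pos: [0.5279, 0.2218, 0.0615]
tcp_rot: [0.989, 0.146, -0.001, 0.0]
contact_force: [0.3, -0.2, 0.1]
opening: 0.002
finger_force: 0.0
```

```bash
echo '[[-0.015, 0, 0, 0, 0, 0, 0], [-0.03, 0, 0, 0, 0, 0, 0], [-0.03, 0, 0, 0, 0, 0, 0]]' | python3 inch.py
```

```text
time: 19.1
eef_pos: [0.5276, 0.2217, 0.0618]
tcp_rot: [0.989, 0.146, 0.003, -0.001]
contact_force: [6.6, 3.1, -5.4]
opening: 0.0
finger_force: 3.6
```

```bash
echo '[[-0.01, 0, 0, 0, 0, 0, 0], [-0.02, 0, 0, 0, 0, 0, 0], [-0.02, 0, 0, 0, 0, 0, 0]]' | python3 inch.py
```

```text
time: 19.48
eef_pos: [0.5279, 0.2218, 0.0619]
tcp_rot: [0.989, 0.145, 0.006, -0.001]
contact_force: [13.0, 5.3, -9.3]
opening: 0.002
finger_force: 6.6
```

The stop was met at x = 0.528, within 1 mm of my prediction, so the horizontal calibration is good. Next I back off, rise and check the gate once the arm has cleared.

Converted, 0.025 m is 0.25, 0.25 m is 2.5.

```bash
echo '[[0.1, 0, 0, 0, 0, 0, 0], [0.3, 0, 0, 0, 0, 0, 0], [0.3, 0, -0.3, 0, 0, 0, 0], [0.3, 0, -0.7, 0, 0, 0, 0], [0.3, 0.2, -0.95, 0, 0, 0, 0], [0.25, 0.6, -1, 0, 0, 0, 0], [0.15, 1.1, -1, 0, 0, 0, 0], [0, 1.65, -1, 0, 0, 0, 0.5], [-0.2, 2.2, -1, 0, 0, 0, 1], [-0.3, 2.5, -1, 0, 0, 0, 1]]' | python3 inch.py
python3 - <<'E'
from h import *
print(to_tool([0.5538,-0.2127,0.15]))
E
```

```text
time: 20.72
eef_pos: [0.5664, -0.03, 0.1617]
tcp_rot: [0.989, 0.145, -0.001, -0.0]
contact_force: [0.2, -0.4, -0.1]
opening: 0.636
finger_force: 0.0
[-0.06434385  0.17141282  0.01176725]
```

```bash
echo '[[-0.1, 0.3, 0, 0, 0, 0, 1], [-0.28, 0.75, 0, 0, 0, 0, 1], [-0.45, 1.2, 0, 0, 0, 0, 1], [-0.58, 1.55, 0, 0, 0, 0, 1], [-0.64, 1.71, 0, 0, 0, 0, 1], [-0.64, 1.71, 0, 0, 0, 0, 1]]' | python3 inch.py 40
python3 - <<'E'
from h import *
import cv2
print(to_tool([0.5538,-0.2127,0.0414]))
s=ctrl.read_camera("scene");t=ctrl.read_camera("top")
z=lambda im,x,y,w,h,k:cv2.resize(im[y:y+h,x:x+w],None,fx=k,fy=k,interpolation=3)[:,:,::-1]
cv2.imwrite("pics/g3.png",np.hstack([z(t["pixels"],140,155,140,150,2.8),z(s["pixels"],140,60,145,150,2.8)]))
cv2.imwrite("pics/full_s.png",s["pixels"][:,:,::-1])
E
```

```text
time: 21.48
eef_pos: [0.5549, -0.21, 0.1615]
tcp_rot: [0.989, 0.145, -0.0, -0.0]
contact_force: [-0.4, -0.6, -0.1]
opening: 0.997
finger_force: 0.0
[-0.00179618  0.00242022  0.12010191]
```

View pics/g3.png

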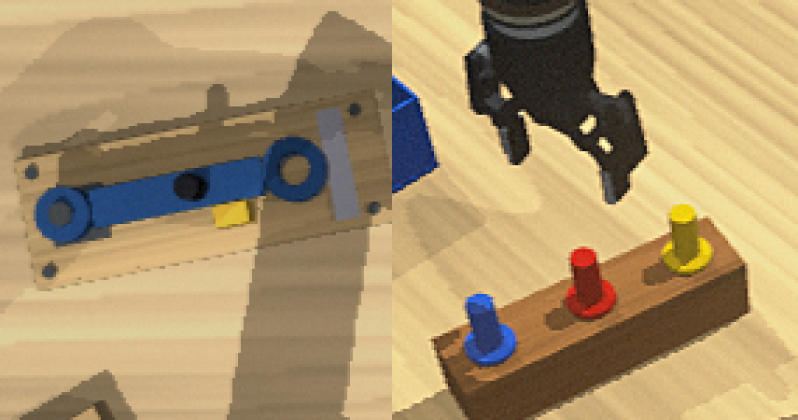

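The gate is shut against the yellow stop, with its eye at top (245,215) where the knuckle was. The open fingertips in the scene view have their midpoint near (202,124); I'll check that against the projection and re-measure the eye.

Run:
```python
from h import *
s=ctrl.read_camera("scene");t=ctrl.read_camera("top")
st=ctrl.get_state()
def proj(c,p):
    q=c["camera_matrix"]@R.from_quat(c["orientation"]).inv().apply(np.array(p)-c["xyz"]);return (q[:2]/q[2]).round(1)
p=st["eef_pos"];y=R.from_quat(st["tcp_rot"]).as_matrix()[:,1]
for z in(.0256,.0386,.05):
    for k in(-.05,0,.05):print(z,k,proj(s,p+[0,0,z]+k*y))
print(at_z(t,(140+295/2.8,155+169/2.8),.084))
```

```text
0.0256 -0.05 [223.1 140. ]
0.0256 0 [204.5 132.3]
0.0256 0.05 [186.2 124.9]
0.0386 -0.05 [222.4 135.8]
0.0386 0 [203.6 128.1]
0.0386 0.05 [185.3 120.6]
0.05 -0.05 [221.8 132.1]
0.05 0 [202.9 124.4]
0.05 0.05 [184.4 116.9]
[0.51943493 0.12933488 0.084     ]
```

That agrees: open pads stand back 13 mm, so I expect +0.05 m and see +0.05. Descending to the pin.

Converted, 0.12 m is 1.2, 0.05 m is 0.5.

```bash
echo '[[-0.02, 0.02, 0.2, 0, 0, 0, 1], [-0.02, 0.02, 0.5, 0, 0, 0, 1], [-0.02, 0.02, 0.8, 0, 0, 0, 1], [-0.02, 0.02, 1.05, 0, 0, 0, 1], [-0.02, 0.02, 1.2, 0, 0, 0, 1], [-0.02, 0.02, 1.2, 0, 0, 0, 1]]' | python3 inch.py 40
echo '[[0, 0, 0, 0, 0, 0, 0.5], [0, 0, 0, 0, 0, 0, 0.3], [0, 0, 0, 0, 0, 0, 0], [0, 0, 0, 0, 0, 0, 0], [0, 0, 0, 0, 0, 0, 0], [0, 0, 0, 0, 0, 0, 0], [0, 0, 0, 0, 0, 0, 0]]' | python3 inch.py 50
```

```text
time: 22.42
eef_pos: [0.5526, -0.2112, 0.0397]
tcp_rot: [0.989, 0.146, -0.001, -0.001]
contact_force: [0.5, -0.6, 1.1]
opening: 0.999
finger_force: 0.0
time: 23.3
eef_pos: [0.5544, -0.2125, 0.0425]
tcp_rot: [0.989, 0.146, 0.001, 0.0]
contact_force: [-0.3, 0.6, 5.4]
opening: 0.268
finger_force: 49.1
```

The grip is good (opening 0.268, about 23 mm, at 49 N). Now I lift and look.

Converted, -0.11 m is -1.1, -0.115 m is -1.15.

```bash
echo '[[0, 0, -0.1, 0, 0, 0, 0], [0, 0, -0.3, 0, 0, 0, 0], [0, 0, -0.6, 0, 0, 0, 0], [0, 0, -0.9, 0, 0, 0, 0], [0, 0, -1.1, 0, 0, 0, 0], [0, 0, -1.15, 0, 0, 0, 0]]' | python3 inch.py
echo '[[0.05, -0.2, 0, 0, 0, 0, 0], [0.12, -0.6, 0, 0, 0, 0, 0], [0.21, -1.05, 0, 0, 0, 0, 0], [0.3, -1.5, 0, 0, 0, 0, 0], [0.39, -1.95, 0, 0, 0, 0, 0], [0.48, -2.4, 0, 0, 0, 0, 0], [0.56, -2.8, 0, 0, 0, 0, 0], [0.62, -3.13, 0, 0, 0, 0, 0], [0.66, -3.32, 0, 0, 0, 0, 0], [0.67, -3.38, 0, 0, 0, 0, 0]]' | python3 inch.py
python3 - <<'E'
from h import *
import cv2
s=ctrl.read_camera("scene");st=ctrl.get_state();print(st["eef_pos"],st["opening"],st["finger_force"])
def proj(c,p):
    q=c["camera_matrix"]@R.from_quat(c["orientation"]).inv().apply(np.array(p)-c["xyz"]);return (q[:2]/q[2]).round(2)
e=st["eef_pos"]
for n,p in[("tip",[e[0],e[1],e[2]-.0414+.01]),("collar",[e[0],e[1],e[2]-.0414+.065]),("hole",[.5205,.1305,.084])]:print(n,proj(s,p))
# collar (red) blob
hsv=cv2.cvtColor(s["pixels"],cv2.COLOR_RGB2HSV)
m=((hsv[...,0]<8)|(hsv[...,0]>172))&(hsv[...,1]>170)&(hsv[...,2]>60)
m=m.astype(np.uint8);n,l,a,c=cv2.connectedComponentsWithStats(m)
for i in range(1,n):
    if a[i][4]>30:print(a[i],c[i])
cv2.imwrite("pics/ins.png",cv2.resize(s["pixels"][180:280,270:400],None,fx=6,fy=6,interpolation=3)[:,:,::-1])
E
```

```text
time: 24.05
eef_pos: [0.5546, -0.2126, 0.1588]
tcp_rot: [0.989, 0.146, 0.001, 0.001]
contact_force: [-1.0, -0.2, -1.8]
opening: 0.268
finger_force: 49.1
time: 25.3
eef_pos: [0.5195, 0.1318, 0.1556]
tcp_rot: [0.989, 0.147, -0.001, 0.0]
contact_force: [-0.1, -0.7, -1.7]
opening: 0.268
finger_force: 49.2
[0.51974471 0.13174308 0.15591707] 0.2682333128563151 49.21732842922211
tip [323.99 228.04]
collar [324.89 212.24]
hole [322.7  238.77]
[315 191  21  30 323] [324.08978328 208.08978328]
```

View pics/ins.png

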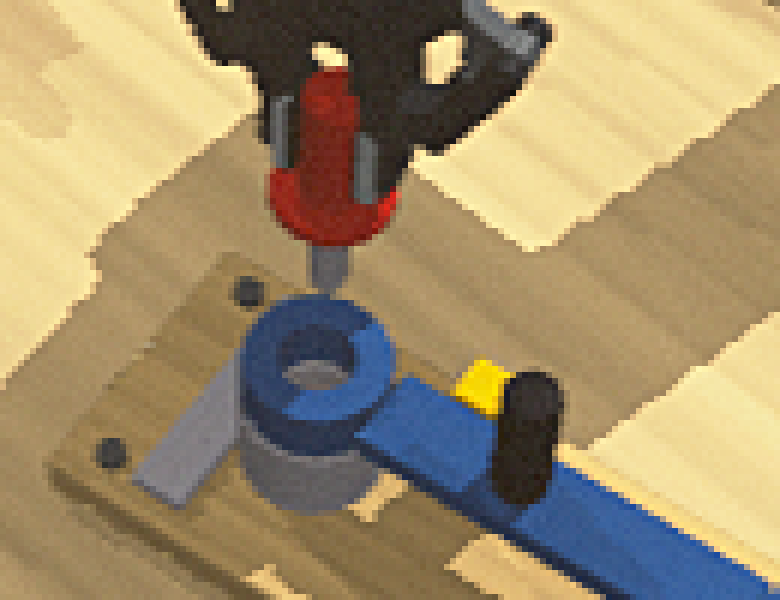

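The pin hangs straight. Its tip at scene (324.8,228.3) projects down to about (324.1,240.1), and the hole is at (323,239.5), so it needs a 2 mm correction along +y tool. Then I descend.

Units first: shifts go in units of 100 mm and turns go in units of 0.1 rad. So 0.05 m is 0.5, 0.002 m is 0.02.

```bash
echo '[[0.01, 0.02, 0, 0, 0, 0, 0], [0.01, 0.02, 0.15, 0, 0, 0, 0], [0.01, 0.02, 0.3, 0, 0, 0, 0], [0.01, 0.02, 0.4, 0, 0, 0, 0], [0.01, 0.02, 0.46, 0, 0, 0, 0], [0.01, 0.02, 0.5, 0, 0, 0, 0], [0.01, 0.02, 0.5, 0, 0, 0, 0]]' | python3 inch.py
```

```text
time: 26.22
eef_pos: [0.522, 0.1292, 0.1065]
tcp_rot: [0.989, 0.146, -0.0, -0.0]
contact_force: [-0.3, -0.1, -1.5]
opening: 0.267
finger_force: 49.2
```

```bash
echo '[[0, 0, 0.05, 0, 0, 0, 0], [0, 0, 0.1, 0, 0, 0, 0], [0, 0, 0.15, 0, 0, 0, 0], [0, 0, 0.2, 0, 0, 0, 0], [0, 0, 0.25, 0, 0, 0, 0], [0, 0, 0.25, 0, 0, 0, 0]]' | python3 inch.py
```

```text
time: 26.98
eef_pos: [0.5215, 0.1291, 0.081]
tcp_rot: [0.989, 0.146, -0.001, -0.0]
contact_force: [0.2, 0.4, -1.5]
opening: 0.266
finger_force: 49.2
```

```bash
echo '[[0, 0, 0.04, 0, 0, 0, 0], [0, 0, 0.08, 0, 0, 0, 0], [0, 0, 0.12, 0, 0, 0, 0], [0, 0, 0.16, 0, 0, 0, 0], [0, 0, 0.18, 0, 0, 0, 0], [0, 0, 0.18, 0, 0, 0, 0]]' | python3 inch.py
```

```text
time: 27.72
eef_pos: [0.5218, 0.1292, 0.0634]
tcp_rot: [0.989, 0.146, -0.0, -0.0]
contact_force: [-0.4, -0.1, -1.4]
opening: 0.267
finger_force: 49.2
```

Converted, 0.002 m is 0.02, 0.001 m is 0.01.

```bash
echo '[[0, 0, 0.01, 0, 0, 0, 0], [0, 0, 0.02, 0, 0, 0, 0], [0, 0, 0.02, 0, 0, 0, 0]]' | python3 inch.py
```

```text
time: 28.1
eef_pos: [0.522, 0.1292, 0.0616]
tcp_rot: [0.989, 0.146, 0.0, 0.0]
contact_force: [-0.6, -0.6, -1.3]
opening: 0.267
finger_force: 49.2
```

No jamming, and the collar is about 1 mm above the eye. Now release, then rise and clear.

Converted, -0.12 m is -1.2, -0.09 m is -0.9.

```bash
echo '[[0, 0, 0, 0, 0, 0, 0.35], [0, 0, 0, 0, 0, 0, 0.45], [0, 0, 0, 0, 0, 0, 0.6], [0, 0, 0, 0, 0, 0, 0.65], [0, 0, 0, 0, 0, 0, 0.65], [0, 0, -0.2, 0, 0, 0, 0.65], [0, 0, -0.5, 0, 0, 0, 0.65], [0, 0, -0.9, 0, 0, 0, 0.65], [0, 0, -1.2, 0, 0, 0, 0.65], [0, 0, -1.2, 0, 0, 0, 0.65]]' | python3 inch.py
echo '[[0, 0.3, 0, 0, 0, 0, 0.65], [0, 0.8, 0, 0, 0, 0, 0.65], [0, 1.3, 0, 0, 0, 0, 0.65], [0, 1.8, 0, 0, 0, 0, 0.65], [0, 2.2, 0, 0, 0, 0, 0.65], [0, 2.4, 0, 0, 0, 0, 0.65], [0, 2.4, 0, 0, 0, 0, 0.65]]' | python3 inch.py
python3 - <<'E'
from h import *
import cv2
s=ctrl.read_camera("scene");t=ctrl.read_camera("top")
z=lambda im,x,y,w,h,k:cv2.resize(im[y:y+h,x:x+w],None,fx=k,fy=k,interpolation=3)[:,:,::-1]
cv2.imwrite("pics/end.png",np.hstack([z(t["pixels"],160,165,130,130,3),z(s["pixels"],270,190,130,130,3)]))
E
```

```text
time: 29.35
eef_pos: [0.524, 0.1293, 0.1849]
tcp_rot: [0.989, 0.146, 0.003, 0.0]
contact_force: [-0.0, -0.6, 0.3]
opening: 0.653
finger_force: 0.0
time: 30.22
eef_pos: [0.5908, -0.101, 0.1803]
tcp_rot: [0.989, 0.145, -0.001, -0.001]
contact_force: [0.4, 0.2, 0.2]
opening: 0.648
finger_force: 0.0
```

View pics/end.png

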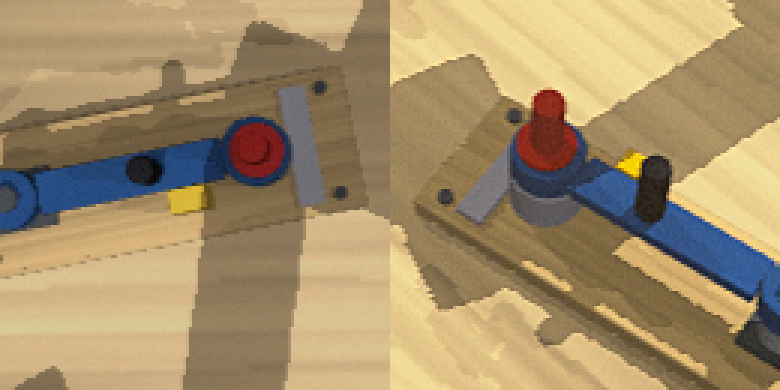

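The pin stands upright with its collar on the gate's eye, at top (245,215) and scene (323,238). The gate is shut against the stop and the arm is clear, so I'm handing in.

```bash
python3 -c "
from plant import ctrl
print(ctrl.sign_off())"
```

```text
the job is handed in; nothing more can be done
None
```

The gate is shut on its stop, the red pin is home through both eyes and released, and I left the other two pins alone; the job was handed in at about 30 s of robot time, though I viewed 11 pictures against the limit of 10, and the reported TCP height read 39 mm low, which I corrected by touching the table.

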